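# Index the sample stage and lock it

### The job

Push on the spokes of the turning sample stage with a fingertip until its red spoke points straight at the middle of the post with the brass collar (not the black one), then push the orange-tipped lock lever a quarter turn, from pointing away from the stage to pointing towards the robot's side. Only push, gently, never grip: the glass dish must stay in the middle of the stage, the vial and the jar must stay where they stand, and the stage must still point at the brass post while the lever is moved and afterwards.

Things in the scene. Friction and masses are not known exactly. Their poses are not given: they have to be found in the camera images.
- rig: aluminium base plate 360 x 480 mm, 10 mm thick, fixed. Origin: on the table under the stage's vertical axis; x away from the robot (turned by up to 0.3 rad), y left, z up. It reaches from -150 to 210 mm in x, -265 to 215 mm in y. It carries a steel foot disc (radius 85 mm, top at z 22 mm) under the stage and, at x -20, y -190 mm, a grey lock housing 45 mm square, top at z 50 mm
- stage (a joint): angle (rad) of the turning stage on its vertical axis, counter-clockwise from above; 0 when the red spoke points along the rig's +x. It starts between 1.95 and 4.35, turns either way with no stop (the value keeps counting past a full turn), needs about 0.12 N m and stays where it is left. Stage: steel plate of radius 55 mm (z 78 to 92 mm) with a green glass disc on it (top at z 98 mm) and three spokes
- stage_axis (a point): point on the stage's axis at the spokes' height (z 85 mm), turning with the stage: its x axis runs out along the red spoke, z up. The three spokes, 120 degrees apart, are level round rods 10 mm thick with ball ends of 20 mm diameter centred 130 mm from the axis; free space beneath them down to the foot disc
- red_tip (a point): centre of the red ball at the end of the red spoke, 130 mm from the axis, z 85 mm. The other two spokes are bare steel with black balls
- lock_lever (a joint): angle (rad) of the lock lever on its vertical pivot: 0 (unlocked, points along the rig's -y, away from the stage) growing clockwise as seen from above to 1.57 (locked, points along the rig's -x, towards the robot); stop at 1.75. It starts between 0 and 0.25, needs about 0.10 N m and stays where it is left
- lever_pivot (a point): on the lever's pivot axis, at rig x -20, y -190 mm, at the height of the lever's centre line (z 62 mm)
- lever_end (a point): end of the lever's orange sleeve, 92 mm from the pivot, z 62 mm. The lever is a level steel rod 12 mm thick; its orange sleeve, 20 mm thick, covers the last 30 mm
- brass_post: TARGET: fixed aluminium post 24 mm square with a round brass collar of 38 mm diameter and a small tilted copper blade on top, 90 mm tall in all. Origin: middle of its foot, on the rig plate (z 10 mm); 170 to 240 mm from the stage's axis, on the far left or the far right of it
- black_post: the like post with a black collar and a steel blade, not the target; stands on the other side
- dish: loose round glass dish, 84 mm across and 20 mm high (28 mm to the top of the small dark stepped metal sample in it), lying centred on the stage's glass disc (its underside at z 98 mm) and turning with it. Origin: centre of its underside
- vial: loose amber vial with blue cap, 24 mm across, 48 mm tall, standing on the rig plate left of the stage. Origin: centre of its underside
- jar: loose clear jar with white lid, 38 mm across, 45 mm tall, standing on the rig plate left of the stage. Origin: centre of its underside
There are look-alikes about, which are no part of the job. What is shaped like the dish but blue is not meant.

How it is judged:
By the outcome, as a careful person would: the job done as asked, in the order asked, and still so for the second after the job is handed in, with the robot touching nothing.
It also fails if it takes over 61 s, if anything falls off the work surface, if the arm or the gripper's body presses on something with over 40 N, if the wrist force passes 120 N, or if a joint passes its speed limit or range.

### The arm

A 7-joint arm with a two-finger parallel gripper is mounted at the origin on the work surface. World frame = base frame: x ahead of the robot, y to its left, z up, the work surface at z = 0. Lengths are in m, angles in rad, forces in N, time in s.
With the tool pointing down it reaches from about 0.35 to 0.9 m from the base axis. Payload 8.1 kg.
Tool frame: the origin (TCP) lies at the very end of the fingers, on their centre line; the grasp point (between the pads) lies 19 mm behind it; z points along the fingers, y is the direction in which the jaws open and shut (so a half turn about z gives the same grasp; the last joint's range is limited). The gripper opens to 85 mm and grips with 20 to 120 N. Pads are 22 mm wide; open, the fingers measure 114 mm over their backs; the gripper's body (76 mm by 85 mm) begins 54 mm behind the grasp point. The pads swing forward as they close: fully open they stand 13 mm farther back than shut.
Start: joints at [1.023, 0.434, 0.025, 1.573, -0.012, 1.134, -0.075], TCP at [0.269, -0.564, 0.198] pointing down, gripper open.
Joint ranges: [-2.62, 2.62], [-0.44, 2.09], [-1.27, 1.32], [0.08, 2.57], [-1.32, 4.46], [0.12, 2], [-2.74, 2.74]. Speed limits (rad/s): [2.22, 2.22, 3.01, 3.01, 3.14, 3.14, 3.14].

### API

Orientations are given as a rotation vector (axis times angle).
In Python, from plant import manip gives the robot as it stands.
- The arm moves only by the tool arm_command, never from a script. Its argument "moves" is a list of rows, each a list of 7 numbers: the closure in counts, from 0 (fully open) to 255 (shut), then the shift along the tool's x, y, z in cm, then the turn, a rotation vector about the tool's x, y, z in rad. In form: [[grip, tx, ty, tz, wx, wy, wz], ...]. A call has 1 to 12 rows; each row is the pose to reach, as a shift and turn from the pose commanded when the call began, along the tool's axes at that moment; what a row does not reach only later rows make up. A row lasts 1/12 s, in which the tool goes at most 41.7 mm and 7.16 degrees, less where a joint would pass 70% of its speed; a pose out of reach is approached as far as the arm can. A call with a gripper value outside its range is refused whole. The fingers move at their own pace and stop on an object; "newtons" is the grip in N (left out, the last holds). Time passes only in rows, so rows that repeat a pose let the fingers close. It gives the time, the measured TCP pose, the force and the opening at its end, in the units of the state.
- manip.sense(): the state, without advancing time (a new reading comes with each control period).
- manip.snapshot(name): name is "side" or "top"; returns (picture, depth): 384x512x3 uint8, red, green, blue; 384x512 float32, m along the optical axis (not along the pixel's ray), 0 where there is no reading.
- manip.calibration(name): a dict with "K" (3x3 intrinsics, pixels), "view" (4x4, takes a point from world to camera coordinates). Camera axes: x right, y down, z forward; pixel columns grow to the right and rows downward; lengths in m; the calibration is good to about 2 mm. A picture is of the moment at which its call begins. calibration takes no time and is no camera call.
- manip.job_done(): hands the job in, once; it reports no verdict.
The state is a dict: "time_s": time; "q": joint angles; "qd": joint speeds; "joint_efforts": joint torques, N m; "tool_pos": TCP position; "eef_rot": TCP orientation; "force": force on the tool from outside, world axes, zero at the start; "torque": the same for the moment, N m; "opening": finger opening in m.
Only numpy, scipy, OpenCV 4.12 (cv2) and the standard library are available. Lean on these libraries where they do the work, as an engineer would, in place of code of your own. Each camera call takes 0.05 s, during which the arm holds its last target. There are 200 camera calls.

## Working session

There is one attempt and no reset: what is moved stays moved. The work goes in short steps, Python scripts to look and compute and a tool call to move; the robot and the scene stay as the last step left them, time stands still between calls to the robot, and variables do not carry over. Pictures are saved under pics/ and viewed, about 8 in all and at most 12, crops included, and the job is handed in when it is done.

Besides the shell and the picture viewer there is one more tool, called after "Emit:" in YAML: its name, and indented under it one key for each argument. arm_command: Moves the arm, as the interface text tells. Its arguments: {"type":"object","properties":{"moves":{"type":"array"},"newtons":{"type":"number"}},"required":["moves"]}

```bash
mkdir -p pics
cat > h.py <<'E'
import numpy as np, cv2
from plant import manip
from scipy.spatial.transform import Rotation as R
def snap(n,f=None):
    p,d=manip.snapshot(n)
    if f: cv2.imwrite('pics/'+f,p[:,:,::-1])
    return p,d
def ray(n,u,v,z):
    c=manip.calibration(n);V=np.array(c['view']);K=np.array(c['K'])
    o=-V[:3,:3].T@V[:3,3];d=V[:3,:3].T@np.linalg.inv(K)@np.array([u,v,1.])
    return o+d*(z-o[2])/d[2]
def proj(n,P):
    c=manip.calibration(n);V=np.array(c['view']);K=np.array(c['K'])
    q=K@(V[:3,:3]@np.array(P)+V[:3,3]);return q[:2]/q[2]
E
python3 - <<'E'
from h import *
a,_=snap('top','top0.png');b,_=snap('side','side0.png')
s=manip.sense();print(s['time_s'],s['tool_pos'],s['eef_rot'],s['force'],s['opening'])
print(R.from_rotvec(s['eef_rot']).as_matrix().round(3))
for n in('top','side'):
  V=np.array(manip.calibration(n)['view']);print(n,(-V[:3,:3].T@V[:3,3]).round(3),V[:3,:3].round(2).tolist())
E
```

```text
0.1 [ 0.26869256 -0.56380142  0.19684764] [-3.06301607e+00 -6.92629795e-01  6.18522374e-04] [-0.14537317  0.49778308 -0.12354453] 0.08499326868615677
[[ 0.903  0.43  -0.001]
 [ 0.43  -0.903  0.001]
 [-0.    -0.001 -1.   ]]
top [0.357 0.066 1.247] [[0.01, -1.0, 0.02], [-0.99, -0.02, -0.17], [0.17, -0.01, -0.99]]
side [0.344 0.538 0.675] [[-0.91, -0.41, 0.01], [-0.31, 0.67, -0.67], [0.27, -0.61, -0.74]]
```

View pics/top0.png

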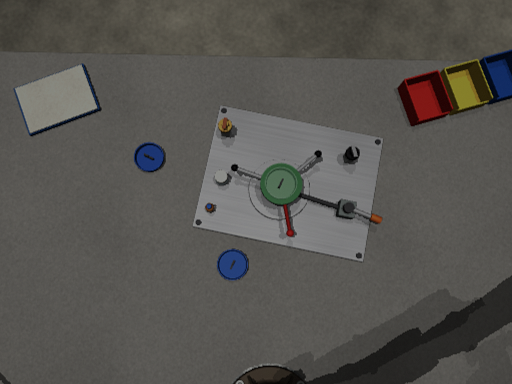

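View pics/side0.png

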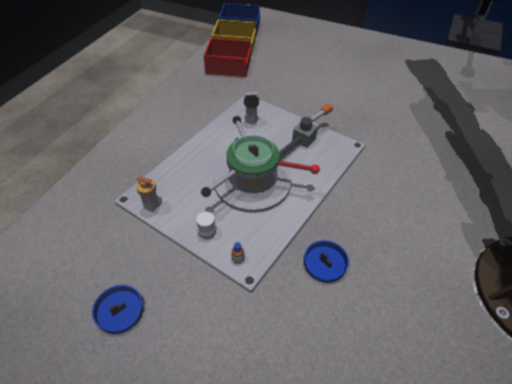

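The top view shows the stage at (281,185), the red ball at (291,232) and black balls at (318,154) and (235,168). The brass-collared post is at (226,128), the black one at (351,154), and the orange lever end at (377,218).

Possible mix-ups:
- Brass post (226,128) or black post (351,154).
- Red spoke (291,232) or red bin (425,98).
- Green stage dish (281,184) or blue dishes (150,157) and (233,264).
- Lever (377,218) or the dark bar (320,201).

By the description I choose the brass post, the red spoke and the orange lever.

Run:
```python
from h import *
t=cv2.imread('pics/top0.png');s=cv2.imread('pics/side0.png')
A=cv2.resize(t[95:270,185:390],None,fx=3.9,fy=3.4,interpolation=cv2.INTER_CUBIC)
A=cv2.convertScaleAbs(cv2.resize(t[95:270,185:390],None,fx=3.4,fy=3.4,interpolation=cv2.INTER_CUBIC),alpha=1.6)
cv2.imwrite('pics/ct.png',A)
B=cv2.convertScaleAbs(cv2.resize(s[85:285,110:370],None,fx=3,fy=3,interpolation=cv2.INTER_CUBIC),alpha=1.4)
cv2.imwrite('pics/cs.png',B)
def blobs(img,name,box,f):
    h=cv2.cvtColor(img,cv2.COLOR_BGR2HSV).astype(int);m=f(h[...,0],h[...,1],h[...,2]).astype(np.uint8)
    M=np.zeros_like(m);x0,y0,x1,y1=box;M[y0:y1,x0:x1]=m[y0:y1,x0:x1]
    n,l,st,c=cv2.connectedComponentsWithStats(M)
    for i in range(1,n):
        if st[i,4]>6: print(name,st[i].tolist(),c[i].round(1))
bt=(185,95,390,270);bs=(110,85,370,300)
for im,b,n in((t,bt,'top'),(s,bs,'side')):
    blobs(im,n+' red',b,lambda h,s,v:((h<4)|(h>174))&(s>170)&(v>70))
    blobs(im,n+' orange',b,lambda h,s,v:(h>=5)&(h<25)&(s>110)&(v>80))
    blobs(im,n+' green',b,lambda h,s,v:(h>50)&(h<90)&(s>60))
    blobs(im,n+' dark',b,lambda h,s,v:(v<35))
```

```text
top red [284, 205, 10, 31, 110] [287.8 222. ]
top orange [218, 118, 14, 14, 124] [224.4 124.4]
top orange [206, 206, 7, 5, 9] [209.7 208.4]
top orange [371, 214, 11, 9, 68] [376.2 218. ]
top green [260, 163, 42, 42, 1313] [280.9 183.5]
top dark [221, 130, 10, 7, 40] [225.8 133.5]
top dark [375, 141, 5, 3, 7] [377.  142.1]
top dark [343, 147, 15, 16, 123] [349.1 155.6]
top dark [356, 148, 3, 8, 13] [357.3 151.3]
top dark [315, 151, 6, 7, 33] [317.7 153.7]
top dark [231, 165, 7, 6, 32] [234.2 167.3]
top dark [298, 193, 54, 26, 117] [326.8 205.7]
top dark [275, 204, 8, 2, 8] [278.5 204.8]
top dark [343, 205, 7, 8, 19] [344.7 209.6]
side red [282, 163, 10, 2, 10] [286.5 163.5]
side red [310, 166, 8, 5, 30] [314.4 168. ]
side orange [322, 104, 11, 9, 62] [327.4 107.8]
side orange [137, 177, 18, 16, 187] [144.7 185.1]
side orange [233, 250, 10, 6, 35] [237.6 253. ]
side green [227, 137, 53, 37, 1290] [252.3 154.8]
side dark [321, 255, 9, 11, 30] [324.5 259.8]
```

View pics/ct.png

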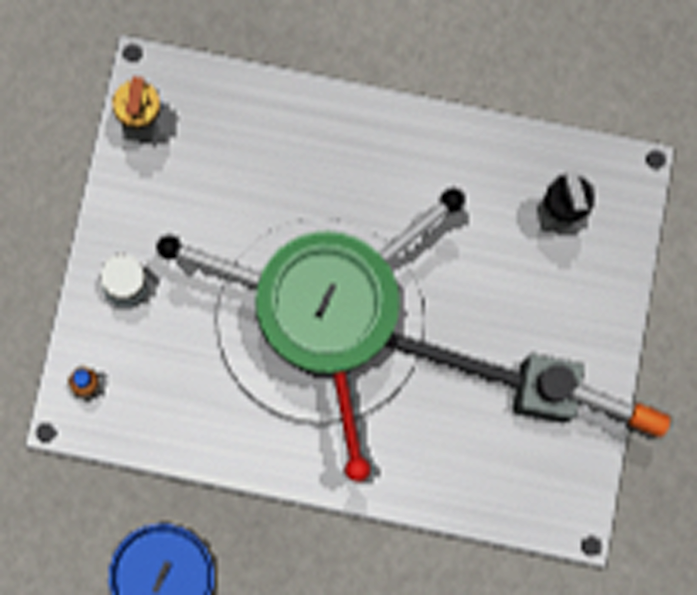

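View pics/cs.png

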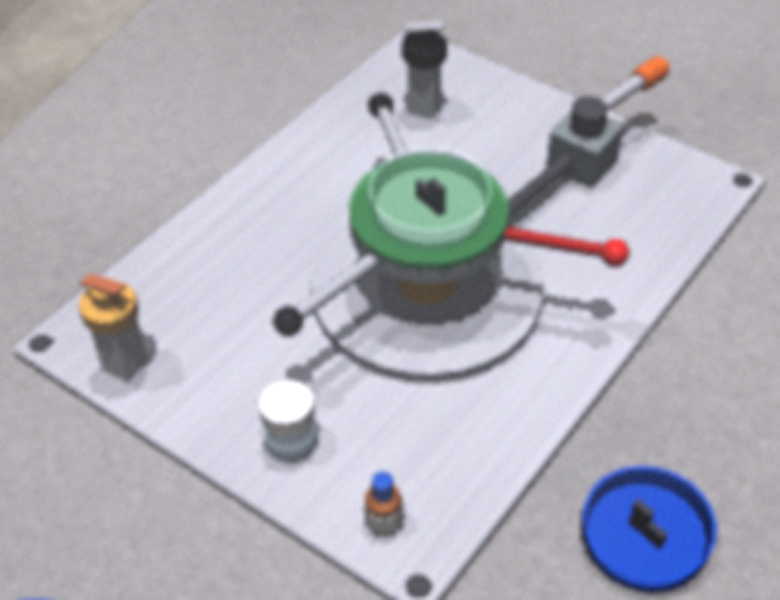

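Checked in the crops: the brass collar is centred at about (225.3,125.8) in top and (146.3,187.5) in side, so the choice of post, red spoke and orange lever holds. The dark bar is a fixed link to the housing. Next I compute the geometry.

```bash
cat >> h.py <<'E'
def tri(ut,us):
    A=[];b=[]
    for n,u in(('top',ut),('side',us)):
        o=ray(n,*u,1.0);d=ray(n,*u,0.)-o;d/=np.linalg.norm(d);P=np.eye(3)-np.outer(d,d);A.append(P);b.append(P@o)
    return np.linalg.lstsq(np.vstack(A),np.hstack(b),rcond=None)[0]
E
python3 - <<'E'
from h import *
ct=lambda u,v:(185+u/3.4,95+v/3.4); cs=lambda u,v:(110+u/3,85+v/3)
r=ray('top',*ct(358,469),.085);b1=ray('top',*ct(453,200),.085);b2=ray('top',*ct(168,247),.085)
ax=(r+b1+b2)/3
for n,p in(('r',r),('b1',b1),('b2',b2)):
    d=p-ax;print(n,p.round(4),np.hypot(*d[:2]).round(4),np.degrees(np.arctan2(d[1],d[0])).round(2))
print('axis',ax, 'green',ray('top',*ct(328.5,302),.098))
rs=ray('side',*cs(616,251),.085);b2s=ray('side',*cs(288,320),.085);b1s=ray('side',*cs(380,105),.085);print('side',rs,b1s,b2s,'axis',(rs+b1s+b2s)/3)
C=[ray('top',*ct(*c),.01) for c in((123,37),(672,147),(606,567),(28,446))]
print('corners',np.round(C,4).tolist(),'yaw edges',[np.degrees(np.arctan2(*(C[i]-C[j])[[1,0]])).round(2) for i,j in((0,3),(1,2))],[np.degrees(np.arctan2(*(C[i]-C[j])[[0,1]])).round(2) for i,j in((0,1),(3,2))])
D=[ray('top',*ct(*c),.01) for c in((132,53),(655,160),(591,546),(46,433))];print('bolts mid',np.mean(D,0))
yaw=np.mean([np.arctan2(*(C[i]-C[j])[[1,0]]) for i,j in((0,3),(1,2))]+[-np.arctan2(*(C[i]-C[j])[[0,1]]) for i,j in((0,1),(3,2))])
Rm=np.array([[np.cos(yaw),-np.sin(yaw)],[np.sin(yaw),np.cos(yaw)]])
print('yaw',np.degrees(yaw),'axis from corners',np.mean(C,0)[:2]-Rm@[.03,-.025])
post=tri(ct(137,105),cs(109,306));print('post',post, 'z=.08 top',ray('top',*ct(137,105),.08),'side',ray('side',*cs(109,306),.08))
d=post-ax;print('post dir deg',np.degrees(np.arctan2(d[1],d[0])),np.hypot(*d[:2]))
piv=ax[:2]+Rm@[-.02,-.19];print('pivot',piv,ray('top',*ct(557,383),.075),'lever end',ray('top',*ct(668,425),.062),'blob',ray('top',376.2,218,.07),ray('side',327.4,107.8,.068))
print('jar',ray('top',*ct(123,278),.055),'vial',ray('top',*ct(82,379),.058),'black',ray('top',*ct(569,199),.08))
E
```

```text
r [ 0.4653 -0.0468  0.085 ] 0.1299 -169.14
b1 [ 0.6776 -0.1213  0.085 ] 0.1303 -49.45
b2 [0.6359 0.1011 0.085 ] 0.1307 70.83
axis [ 0.59295492 -0.02233104  0.085     ] green [ 0.59177023 -0.0229101   0.098     ]
side [ 0.46552195 -0.04520411  0.085     ] [ 0.6787782  -0.11801156  0.085     ] [0.6368439  0.10255336 0.085     ] axis [ 0.59371468 -0.02022077  0.085     ]
corners [[0.8356, 0.1453, 0.01], [0.7477, -0.3185, 0.01], [0.3966, -0.2535, 0.01], [0.4868, 0.2131, 0.01]] yaw edges [np.float64(-10.99), np.float64(-10.5)] [np.float64(10.73), np.float64(10.94)]
bolts mid [ 0.61712037 -0.05232858  0.01      ]
yaw -10.789531689716883 axis from corners [ 0.59190576 -0.02322143]
post [0.75715548 0.12941885 0.06893253] z=.08 top [0.75213209 0.12826409 0.08      ] side [0.75101371 0.13713476 0.08      ]
post dir deg 42.743312790537225 0.22358410933250022
pivot [ 0.53774014 -0.20522808] [ 0.53545894 -0.20229296  0.075     ] lever end [ 0.50567276 -0.29159312  0.062     ] blob [ 0.50976419 -0.27537815  0.07      ] [ 0.50884357 -0.27242848  0.068     ]
jar [0.61717664 0.13723037 0.055     ] vial [0.53510287 0.16703475 0.058     ] black [ 0.68151524 -0.21375555  0.08      ]
```

Emit:
arm_command:
  moves:
    - [255,42.2,-33.1,0,0,0,0.445]
    - [255,42.2,-33.1,0,0,0,0.445]
    - [255,42.2,-33.1,0,0,0,0.445]
    - [255,42.2,-33.1,0,0,0,0.445]
    - [255,42.2,-33.1,0,0,0,0.445]
    - [255,42.2,-33.1,0,0,0,0.445]
    - [255,42.2,-33.1,0,0,0,0.445]
    - [255,42.2,-33.1,0,0,0,0.445]
    - [255,42.2,-33.1,0,0,0,0.445]
    - [255,42.2,-33.1,0,0,0,0.445]
    - [255,42.2,-33.1,0,0,0,0.445]
    - [255,42.2,-33.1,0,0,0,0.445]

```text
time_s: 1.1
tool_pos: [0.491, -0.1157, 0.1975]
eef_rot: [3.141, -0.001, -0.0]
force: [0.6, -0.8, 0.6]
opening: 0.0004
```

Run:
```python
from h import *
def world(n,d,mask):
    c=manip.calibration(n);V=np.array(c['view']);K=np.array(c['K']);v,u=np.nonzero(mask&(d>0));z=d[v,u]
    p=np.linalg.inv(K)@np.vstack([u*z,v*z,z]);return (V[:3,:3].T@(p-V[:3,3:])).T
for n,b in(('top',(215,115,236,137)),('side',(130,172,165,200))):
    p,d=snap(n);h=cv2.cvtColor(p,cv2.COLOR_RGB2HSV).astype(int);m=(h[...,1]>110)&(h[...,2]>80)&(h[...,0]>=5)&(h[...,0]<28)
    M=np.zeros_like(m);x0,y0,x1,y1=b;M[y0:y1,x0:x1]=m[y0:y1,x0:x1]
    y=M&(h[...,0]>=16)
    W=world(n,d,y);print(n,len(W),np.percentile(W,[2,25,50,75,98],axis=0).round(4).tolist())
s=manip.sense();print(s['time_s'],s['tool_pos'],R.from_rotvec(s['eef_rot']).as_matrix().round(3).tolist(),s['q'],s['force'],s['opening'])
```

```text
top 91 [[0.7402, 0.1131, 0.0688], [0.7464, 0.1209, 0.076], [0.7541, 0.1289, 0.0776], [0.7611, 0.1402, 0.0796], [0.77, 0.1482, 0.0915]]
side 133 [[0.74, 0.1214, 0.0751], [0.7458, 0.1369, 0.0785], [0.7517, 0.1404, 0.0796], [0.7599, 0.1447, 0.0808], [0.7701, 0.1497, 0.0927]]
1.2 [ 0.49334903 -0.1098002   0.19743377] [[1.0, 0.01, 0.001], [0.01, -1.0, 0.003], [0.001, -0.003, -1.0]] [ 0.22428439  0.24881696 -0.13295351  1.8509187   0.0338723   1.04325792
 -1.4823277 ] [-0.22549473  0.11798309  0.60968183] 0.00019440575279792917
```

Emit:
arm_command:
  moves:
    - [255,0,0,0,0,0,0]
    - [255,0,0,0,0,0,0]
    - [255,0,0,0,0,0,0]

```text
time_s: 1.45
tool_pos: [0.49, -0.1191, 0.1973]
eef_rot: [3.141, -0.004, -0.001]
force: [0.8, -0.4, -0.1]
opening: -0.0002
```

Emit:
arm_command:
  moves:
    - [255,1.8,-3.5,0,0,0,0]
    - [255,1.8,-3.5,0,0,0,0]
    - [255,1.8,-3.5,4,0,0,0]
    - [255,1.8,-3.5,8,0,0,0]
    - [255,1.8,-3.5,11,0,0,0]
    - [255,1.8,-3.5,12.7,0,0,0]
    - [255,1.8,-3.5,12.7,0,0,0]
    - [255,1.8,-3.5,12.7,0,0,0]
    - [255,1.8,-3.5,12.7,0,0,0]

```text
time_s: 2.2
tool_pos: [0.5095, -0.0835, 0.0718]
eef_rot: [3.141, -0.002, 0.003]
force: [0.2, 1.3, 0.6]
opening: 0.0
```

Run:
```python
from h import *
s=manip.sense();p=s['tool_pos'];print(p,s['force'])
a0=np.array([.593,-.022])
for a in range(210,46,-7):
    q=a0+.105*np.array([np.cos(np.radians(a)),np.sin(np.radians(a))]);print(a,((q[0]-p[0])*100).round(1),(-(q[1]-p[1])*100).round(1))
a,_=snap('side','side1.png');cv2.imwrite('pics/s1.png',cv2.resize(a[85:285,110:370,::-1],None,fx=3,fy=3,interpolation=cv2.INTER_CUBIC))
```

```text
[ 0.50949087 -0.08350512  0.07175929] [0.2100428  1.2775353  0.63175523]
210 -0.7 -0.9
203 -1.3 -2.0
196 -1.7 -3.3
189 -2.0 -4.5
182 -2.1 -5.8
175 -2.1 -7.1
168 -1.9 -8.3
161 -1.6 -9.6
154 -1.1 -10.8
147 -0.5 -11.9
140 0.3 -12.9
133 1.2 -13.8
126 2.2 -14.6
119 3.3 -15.3
112 4.4 -15.9
105 5.6 -16.3
98 6.9 -16.5
91 8.2 -16.6
84 9.4 -16.6
77 10.7 -16.4
70 11.9 -16.0
63 13.1 -15.5
56 14.2 -14.9
49 15.2 -14.1
```

View pics/s1.png

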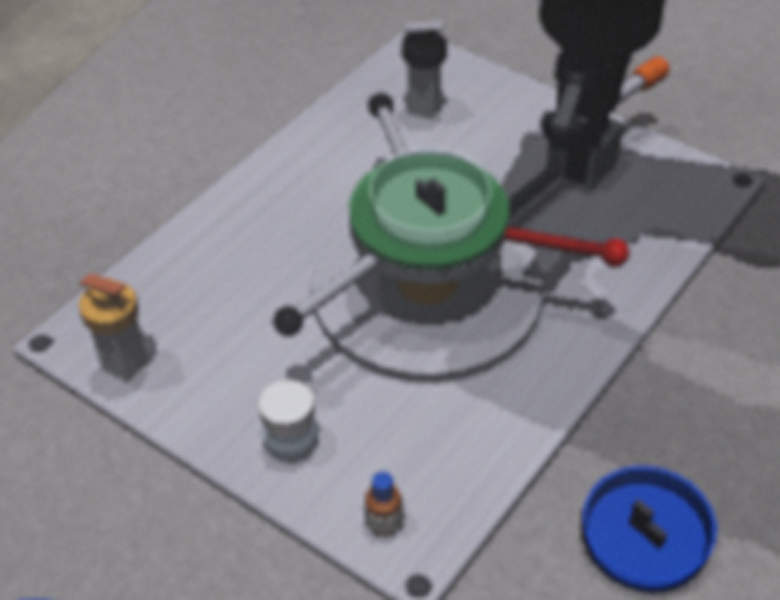

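The closed fingertip (590,150) is beside the red spoke and clear of it. I start the clockwise push.

Emit:
arm_command:
  moves:
    - [255,-0.7,-0.9,0,0,0,0]
    - [255,-1.0,-1.5,0,0,0,0]
    - [255,-1.3,-2.0,0,0,0,0]
    - [255,-1.5,-2.6,0,0,0,0]
    - [255,-1.7,-3.3,0,0,0,0]
    - [255,-1.9,-3.9,0,0,0,0]
    - [255,-2.0,-4.5,0,0,0,0]
    - [255,-2.1,-5.1,0,0,0,0]
    - [255,-2.1,-5.8,0,0,0,0]
    - [255,-2.1,-6.4,0,0,0,0]
    - [255,-2.1,-7.1,0,0,0,0]
    - [255,-2.1,-7.1,0,0,0,0]

```text
time_s: 3.25
tool_pos: [0.4879, -0.0098, 0.0705]
eef_rot: [-3.141, -0.002, -0.0]
force: [0.2, -0.5, -0.6]
opening: -0.0003
```

```bash
cat >> h.py <<'E'
def redpt():
    a,_=manip.snapshot('top');h=cv2.cvtColor(a,cv2.COLOR_RGB2HSV).astype(int)
    m=((h[...,0]<4)|(h[...,0]>174))&(h[...,1]>150)&(h[...,2]>50);m[:, :190]=0;m[:,390:]=0;m[:95]=0;m[270:]=0
    v,u=np.nonzero(m)
    if len(u)<8: print('few red',len(u));return
    P=np.array([ray('top',x,y,.085)[:2] for x,y in zip(u,v)])-[.593,-.0223]
    r=np.hypot(*P.T);k=r>.055;e=r>.118
    print('red px',len(u),'rmax',r.max().round(3),'ang spoke',np.degrees(np.arctan2(*P[k].mean(0)[::-1])).round(2),'ball',np.degrees(np.arctan2(*P[e].mean(0)[::-1])).round(2) if e.any() else None,e.sum())
E
python3 - <<'E'
from h import *
redpt();s=manip.sense();print(s['tool_pos'],s['force'])
d=s['tool_pos'][:2]-[.593,-.022];print(np.degrees(np.arctan2(d[1],d[0]))%360)
E
```

```text
few red 0
[ 0.48786404 -0.01071018  0.07048221] [-0.74673771 -0.66666041 -0.04615404]
173.87089247400576
```

Emit:
arm_command:
  moves:
    - [255,0.1,-0.6,0,0,0,0]
    - [255,0.2,-1.2,0,0,0,0]
    - [255,0.3,-1.9,0,0,0,0]
    - [255,0.5,-2.5,0,0,0,0]
    - [255,0.7,-3.1,0,0,0,0]
    - [255,1.0,-3.7,0,0,0,0]
    - [255,1.3,-4.3,0,0,0,0]
    - [255,1.6,-4.8,0,0,0,0]
    - [255,2.0,-5.3,0,0,0,0]
    - [255,2.4,-5.8,0,0,0,0]
    - [255,2.8,-6.3,0,0,0,0]
    - [255,3.3,-6.7,0,0,0,0]

```text
time_s: 4.3
tool_pos: [0.5211, 0.0559, 0.0705]
eef_rot: [3.142, -0.0, -0.0]
force: [-0.2, 0.0, 0.1]
opening: 0.0
```

Run:
```python
from h import *
redpt();s=manip.sense();print(s['tool_pos'],s['force'])
d=s['tool_pos'][:2]-[.593,-.022];print(np.degrees(np.arctan2(d[1],d[0]))%360)
a,_=snap('side','side2.png');b,_=snap('top')
cv2.imwrite('pics/s2.png',np.hstack([cv2.resize(x,None,fx=1.9,fy=1.9,interpolation=cv2.INTER_CUBIC) for x in (a[85:295,130:330,::-1],b[75:285,190:390,::-1])]))
```

```text
few red 0
[0.52228569 0.05686386 0.07060709] [ 0.96155946  0.71966263 -0.11911923]
131.8814062771373
```

View pics/s2.png

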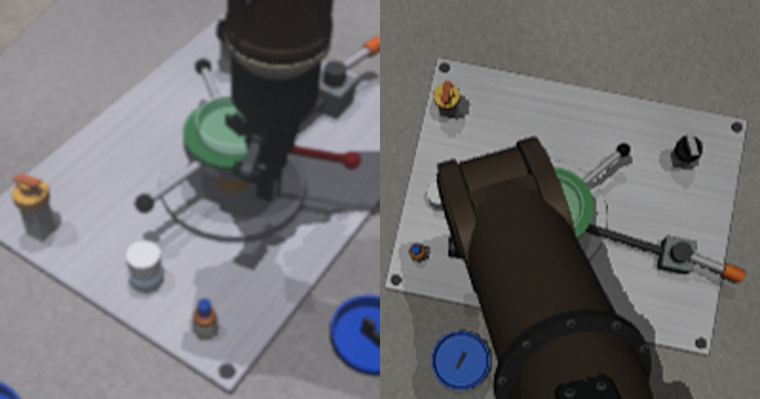

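Run:
```python
from h import *
s=manip.sense();p=s['tool_pos']
for z in(0,.02,.03,.04): print('now',z,proj('side',p+[0,0,z]),(proj('side',p+[0,0,z])-[130,85])*1.9)
print('then',proj('side',[.5095,-.0835,.0718]),(proj('side',[.5095,-.0835,.0718])-[110,85])*3)
a,d=snap('side')
cv2.imwrite('pics/s3.png',cv2.resize(cv2.convertScaleAbs(a[130:220,200:330,::-1],alpha=1.8),None,fx=6,fy=6,interpolation=cv2.INTER_CUBIC))
c=manip.calibration('side');V=np.array(c['view']);K=np.array(c['K'])
for v in range(160,196,3):
    r=[]
    for u in(262,266,270,274,278):
        z=d[v,u];q=V[:3,:3].T@(np.linalg.inv(K)@np.array([u*z,v*z,z])-V[:3,3]);r.append(q.round(3).tolist())
    print(v,r)
```

```text
now 0 [270.59441277 198.93774671] [267.12938426 216.48171875]
now 0.02 [271.00792957 192.15838854] [267.91506618 203.60093823]
now 0.03 [271.22065257 188.67092332] [268.31923989 196.97475431]
now 0.04 [271.43750642 185.11573548] [268.73126219 190.21989741]
then [300.77609138 155.25956766] [572.32827415 210.77870298]
160 [[0.525, 0.097, 0.211], [0.519, 0.095, 0.212], [0.512, 0.096, 0.215], [0.51, 0.08, 0.202], [0.505, 0.074, 0.199]]
163 [[0.523, 0.102, 0.209], [0.517, 0.099, 0.209], [0.511, 0.095, 0.208], [0.511, 0.078, 0.193], [0.505, 0.074, 0.191]]
166 [[0.522, 0.104, 0.205], [0.517, 0.099, 0.202], [0.515, 0.085, 0.19], [0.511, 0.077, 0.185], [0.505, 0.073, 0.183]]
169 [[0.52, 0.107, 0.202], [0.517, 0.098, 0.195], [0.52, 0.071, 0.168], [0.512, 0.072, 0.173], [0.505, 0.072, 0.175]]
172 [[0.519, 0.111, 0.199], [0.516, 0.1, 0.19], [0.509, 0.099, 0.192], [0.513, 0.07, 0.163], [0.511, 0.054, 0.148]]
175 [[0.517, 0.114, 0.195], [0.511, 0.112, 0.197], [0.509, 0.098, 0.183], [0.512, 0.071, 0.156], [0.511, 0.053, 0.14]]
178 [[0.515, 0.118, 0.192], [0.51, 0.115, 0.192], [0.51, 0.096, 0.174], [0.509, 0.078, 0.156], [0.511, 0.052, 0.131]]
181 [[0.572, -0.021, 0.023], [0.527, 0.069, 0.132], [0.509, 0.096, 0.167], [0.514, 0.063, 0.132], [0.51, 0.052, 0.123]]
184 [[0.568, -0.013, 0.023], [0.526, 0.07, 0.126], [0.519, 0.068, 0.127], [0.514, 0.063, 0.124], [0.537, -0.028, 0.022]]
187 [[0.565, -0.005, 0.024], [0.526, 0.07, 0.117], [0.519, 0.07, 0.121], [0.513, 0.062, 0.115], [0.534, -0.02, 0.023]]
190 [[0.561, 0.004, 0.025], [0.554, -0.002, 0.022], [0.546, -0.004, 0.023], [0.513, 0.062, 0.107], [0.531, -0.013, 0.022]]
193 [[0.559, 0.009, 0.021], [0.551, 0.005, 0.021], [0.542, 0.004, 0.024], [0.535, -0.001, 0.022], [0.528, -0.006, 0.02]]
```

View pics/s3.png

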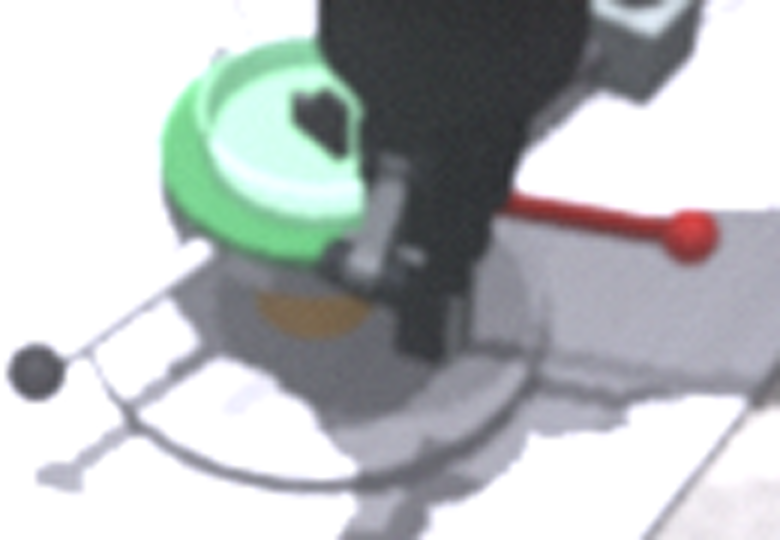

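The red spoke did not move; its ball is still at side (314,168). The fingertip is at side (270,190), about 30 mm higher than the reported TCP, so it passed over the spoke. I go back to the far side of the spoke and measure the offset properly.

Emit:
arm_command:
  moves:
    - [255,0,0,-1.5,0,0,0]
    - [255,-1,3,-1.5,0,0,0]
    - [255,-1.3,6,-1.5,0,0,0]
    - [255,-1.4,9,-1.5,0,0,0]
    - [255,-1.4,12,-1.5,0,0,0]
    - [255,-1.4,14.1,-1.5,0,0,0]
    - [255,-1.4,14.1,-1.5,0,0,0]
    - [255,-1.4,14.1,0,0,0,0]
    - [255,-1.4,14.1,0,0,0,0]
    - [255,-1.4,14.1,0,0,0,0]
    - [255,-1.4,14.1,0,0,0,0]

```text
time_s: 5.42
tool_pos: [0.5066, -0.0851, 0.0708]
eef_rot: [-3.141, -0.001, 0.0]
force: [-0.1, -0.3, -0.3]
opening: 0.0003
```

Run:
```python
from h import *
s=manip.sense();p=s['tool_pos'];print(s['time_s'],p,s['force'],s['opening'])
for n in('side','top'):
    a,d=snap(n);c=manip.calibration(n);V=np.array(c['view']);K=np.array(c['K'])
    v,u=np.nonzero(d>0);z=d[v,u];W=(V[:3,:3].T@(np.linalg.inv(K)@np.vstack([u*z,v*z,z])-V[:3,3:])).T
    k=(np.hypot(W[:,0]-p[0],W[:,1]-p[1])<.03)&(W[:,2]>.03)
    W=W[k];print(n,len(W))
    for lo in np.arange(.06,.19,.01):
        q=W[(W[:,2]>=lo)&(W[:,2]<lo+.01)]
        if len(q): print(lo.round(2),len(q),q.min(0).round(3),q.max(0).round(3))
```

```text
5.4167 [ 0.50660171 -0.08508188  0.0707644 ] [-0.07816761 -0.25473395 -0.26369836] 0.00028528181579790744
side 394
0.1 10 [ 0.496 -0.087  0.106] [ 0.517 -0.077  0.109]
0.11 38 [ 0.496 -0.09   0.111] [ 0.518 -0.07   0.12 ]
0.12 40 [ 0.496 -0.088  0.12 ] [ 0.518 -0.069  0.13 ]
0.13 32 [ 0.496 -0.091  0.13 ] [ 0.513 -0.07   0.139]
0.14 4 [ 0.494 -0.081  0.141] [ 0.516 -0.057  0.15 ]
0.15 24 [ 0.493 -0.112  0.151] [ 0.505 -0.056  0.16 ]
0.16 16 [ 0.491 -0.09   0.16 ] [ 0.501 -0.059  0.17 ]
0.17 48 [ 0.49  -0.101  0.17 ] [ 0.523 -0.067  0.18 ]
0.18 42 [ 0.49  -0.102  0.181] [ 0.523 -0.058  0.19 ]
top 820
0.15 4 [ 0.493 -0.063  0.151] [ 0.5   -0.059  0.16 ]
0.16 5 [ 0.495 -0.061  0.161] [ 0.499 -0.057  0.169]
```

Emit:
arm_command:
  moves:
    - [255,0,0,1.2,0,0,0]
    - [255,0,0,2.4,0,0,0]
    - [255,0,0,3.3,0,0,0]
    - [255,0,0,3.3,0,0,0]
    - [255,0,0,3.3,0,0,0]

```text
time_s: 5.93
tool_pos: [0.5065, -0.0854, 0.0374]
eef_rot: [-3.142, -0.0, 0.001]
force: [0.5, -0.6, 0.2]
opening: 0.0003
```

Run:
```python
from h import *
s=manip.sense();p=s['tool_pos'];print(s['time_s'],p,s['force'],s['opening'])
a,d=snap('side');c=manip.calibration('side');V=np.array(c['view']);K=np.array(c['K'])
v,u=np.nonzero(d>0);z=d[v,u];W=(V[:3,:3].T@(np.linalg.inv(K)@np.vstack([u*z,v*z,z])-V[:3,3:])).T
k=(np.hypot(W[:,0]-p[0],W[:,1]-p[1])<.025)&(W[:,2]>.03);print(np.sort(W[k][:,2])[:12].round(3))
```

```text
5.9333 [ 0.50646745 -0.08542524  0.03742403] [ 0.4602099  -0.64014252  0.17013092] 0.0003206857965854085
[0.071 0.073 0.073 0.073 0.075 0.076 0.076 0.076 0.077 0.078 0.079 0.079]
```

Emit:
arm_command:
  moves:
    - [255,-0.4,-1.1,0,0,0,0]
    - [255,-0.7,-1.7,0,0,0,0]
    - [255,-1.0,-2.2,0,0,0,0]
    - [255,-1.2,-2.8,0,0,0,0]
    - [255,-1.4,-3.5,0,0,0,0]
    - [255,-1.6,-4.1,0,0,0,0]
    - [255,-1.7,-4.7,0,0,0,0]
    - [255,-1.8,-5.3,0,0,0,0]
    - [255,-1.8,-6.0,0,0,0,0]
    - [255,-1.8,-6.6,0,0,0,0]
    - [255,-1.8,-7.3,0,0,0,0]
    - [255,-1.8,-7.3,0,0,0,0]

```text
time_s: 6.98
tool_pos: [0.4886, -0.0107, 0.0374]
eef_rot: [-3.141, -0.002, 0.0]
force: [-0.5, 0.4, 0.2]
opening: 0.0
```

Run:
```python
from h import *
redpt();s=manip.sense();print(s['tool_pos'],s['force'])
a,d=snap('side');h=cv2.cvtColor(a,cv2.COLOR_RGB2HSV).astype(int);m=((h[...,0]<4)|(h[...,0]>174))&(h[...,1]>150)&(h[...,2]>50);m[:100]=0;m[:,:130]=0
v,u=np.nonzero(m);P=np.array([ray('side',x,y,.085)[:2] for x,y in zip(u,v)])-[.5937,-.0202];r=np.hypot(*P.T);k=r>.115
print(len(u),np.degrees(np.arctan2(*P[k].mean(0)[::-1]))%360,r.max())
cv2.imwrite('pics/s4.png',cv2.resize(a[85:285,110:370,::-1],None,fx=2,fy=2))
```

```text
red px 23 rmax 0.138 ang spoke 162.15 ball 162.15 23
[ 0.48855816 -0.01148842  0.03740182] [0.5835347  0.20556267 0.1162771 ]
117 164.1838191632012 0.1371971593339153
```

The stage now turns with the finger: red is at about 163° and the finger at about 175°. I continue.

Emit:
arm_command:
  moves:
    - [255,0.1,-0.6,0,0,0,0]
    - [255,0.2,-1.2,0,0,0,0]
    - [255,0.3,-1.9,0,0,0,0]
    - [255,0.5,-2.5,0,0,0,0]
    - [255,0.7,-3.1,0,0,0,0]
    - [255,1.0,-3.7,0,0,0,0]
    - [255,1.3,-4.3,0,0,0,0]
    - [255,1.6,-4.8,0,0,0,0]
    - [255,2.0,-5.3,0,0,0,0]
    - [255,2.4,-5.8,0,0,0,0]
    - [255,2.8,-6.3,0,0,0,0]
    - [255,3.3,-6.7,0,0,0,0]

```text
time_s: 8.08
tool_pos: [0.5219, 0.055, 0.0374]
eef_rot: [3.142, -0.0, -0.001]
force: [-0.6, -1.5, 1.1]
opening: -0.0004
```

Emit:
arm_command:
  moves:
    - [255,0.5,-0.4,0,0,0,0]
    - [255,1.0,-0.8,0,0,0,0]
    - [255,1.5,-1.2,0,0,0,0]
    - [255,2.1,-1.5,0,0,0,0]
    - [255,2.6,-1.8,0,0,0,0]
    - [255,3.2,-2.1,0,0,0,0]
    - [255,3.8,-2.3,0,0,0,0]
    - [255,4.4,-2.5,0,0,0,0]
    - [255,5.0,-2.6,0,0,0,0]
    - [255,5.7,-2.7,0,0,0,0]
    - [255,6.4,-2.8,0,0,0,0]
    - [255,7.0,-2.8,0,0,0,0]

```text
time_s: 9.08
tool_pos: [0.5926, 0.0825, 0.0375]
eef_rot: [-3.141, 0.0, -0.0]
force: [-1.6, -1.1, 0.2]
opening: -0.0
```

```bash
cat >> h.py <<'E'
def redside():
    a,d=manip.snapshot('side');h=cv2.cvtColor(a,cv2.COLOR_RGB2HSV).astype(int);m=((h[...,0]<4)|(h[...,0]>174))&(h[...,1]>150)&(h[...,2]>50);m[:100]=0;m[:,:130]=0
    v,u=np.nonzero(m);P=np.array([ray('side',x,y,.085)[:2] for x,y in zip(u,v)])-[.5937,-.0202];r=np.hypot(*P.T);k=(r>.115)&(r<.15)
    print('side red',len(u),k.sum(),np.degrees(np.arctan2(*P[k].mean(0)[::-1]))%360,r.max())
    return a
E
python3 - <<'E'
from h import *
s=manip.sense();print(s['time_s'],s['tool_pos'],s['force'])
d=s['tool_pos'][:2]-[.593,-.022];print('finger',np.degrees(np.arctan2(d[1],d[0]))%360)
redpt();a=redside();b,_=snap('top')
cv2.imwrite('pics/s5.png',np.hstack([cv2.resize(x,None,fx=1.9,fy=1.9,interpolation=cv2.INTER_CUBIC) for x in (a[85:295,130:330,::-1],b[75:285,190:390,::-1])]))
E
```

```text
9.0833 [0.59255897 0.08252736 0.03749582] [-1.58794096 -1.06024697  0.23066075]
finger 90.24174717048025
few red 0
side red 35 35 79.68875201879133 0.1372186115257755
```

View pics/s5.png

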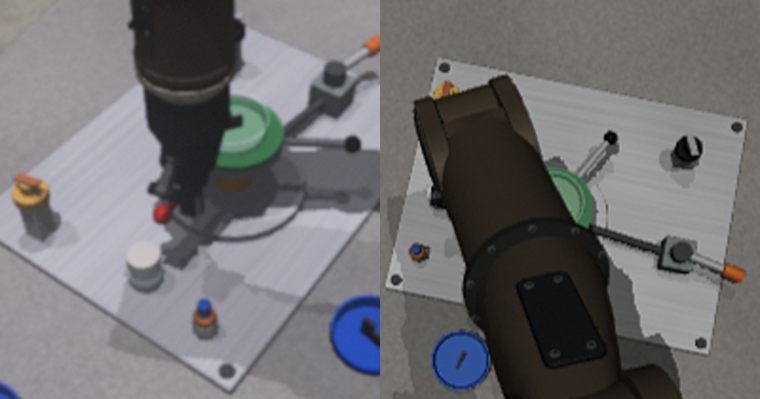

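The red ball (163,212 in the left panel) is now at about 79°. I continue to just short of the target.

Emit:
arm_command:
  moves:
    - [255,0.6,0.0,0,0,0,0]
    - [255,1.1,0.0,0,0,0,0]
    - [255,1.8,0.1,0,0,0,0]
    - [255,2.4,0.3,0,0,0,0]
    - [255,3.0,0.4,0,0,0,0]
    - [255,3.6,0.6,0,0,0,0]
    - [255,4.1,0.8,0,0,0,0]
    - [255,4.6,1.1,0,0,0,0]
    - [255,4.9,1.2,0,0,0,0]
    - [255,4.9,1.2,0,0,0,0]

```text
time_s: 10.07
tool_pos: [0.6417, 0.0697, 0.0375]
eef_rot: [3.141, -0.002, 0.001]
force: [-0.8, -0.4, -0.8]
opening: -0.0001
```

Run:
```python
from h import *
s=manip.sense();print(s['time_s'],s['tool_pos'],s['force'])
d=s['tool_pos'][:2]-[.593,-.022];print('finger',np.degrees(np.arctan2(d[1],d[0]))%360)
redpt();redside()
```

```text
10.0667 [0.64169697 0.06970517 0.03749453] [-0.82249776 -0.41236852 -0.77079466]
finger 62.030956562558714
few red 0
side red 36 36 51.51973627625689 0.1375268689827109
```

Emit:
arm_command:
  moves:
    - [255,0.5,0.2,0,0,0,0]
    - [255,1.0,0.5,0,0,0,0]
    - [255,1.0,0.5,0,0,0,0]
    - [255,-0.5,-0.5,0,0,0,0]
    - [255,-0.5,-0.5,-3,0,0,0]
    - [255,-0.5,-0.5,-7,0,0,0]
    - [255,-0.5,-0.5,-11,0,0,0]
    - [255,-0.5,-0.5,-13,0,0,0]
    - [255,-4,3,-13,0,0,0]
    - [255,-8,6,-13,0,0,0]
    - [255,-12,9,-13,0,0,0]
    - [255,-14,12,-13,0,0,0]

```text
time_s: 11.17
tool_pos: [0.5109, -0.0361, 0.1677]
eef_rot: [-3.141, -0.002, -0.001]
force: [-0.2, -1.0, -0.2]
opening: 0.0002
```

Emit:
arm_command:
  moves:
    - [255,-2,4,0,0,0,0]
    - [255,-4,8,0,0,0,0]
    - [255,-6,12,0,0,0,0]
    - [255,-8,16,0,0,0,0]
    - [255,-10,20,0,0,0,0]
    - [255,-12,24,0,0,0,0]
    - [255,-14,28,0,0,0,0]
    - [255,-16,32,0,0,0,0]
    - [255,-18,35,0,0,0,0]
    - [255,-18,35,0,0,0,0]
    - [255,-18,35,0,0,0,0]

```text
time_s: 12.08
tool_pos: [0.329, -0.3913, 0.1679]
eef_rot: [3.139, -0.013, -0.001]
force: [0.1, -0.1, 0.0]
opening: -0.0
```

Run:
```python
from h import *
s=manip.sense();print(s['time_s'],s['tool_pos'],s['force'])
redpt();a=redside();b,_=snap('top','top6.png');cv2.imwrite('pics/side6.png',a[:,:,::-1])
h=cv2.cvtColor(b,cv2.COLOR_RGB2HSV).astype(int);m=(h[...,1]<255)&(h[...,2]<35)
c=lambda x:cv2.resize(cv2.convertScaleAbs(x,alpha=1.6),None,fx=4,fy=4,interpolation=cv2.INTER_CUBIC)
cv2.imwrite('pics/c6.png',c(b[100:235,205:395,::-1]))
```

```text
12.0833 [ 0.32898982 -0.39129121  0.16789162] [ 0.12305907 -0.09645922  0.02712844]
red px 103 rmax 0.139 ang spoke 45.7 ball 45.82 39
side red 101 48 44.519569392131494 0.13796712197611083
```

View pics/c6.png

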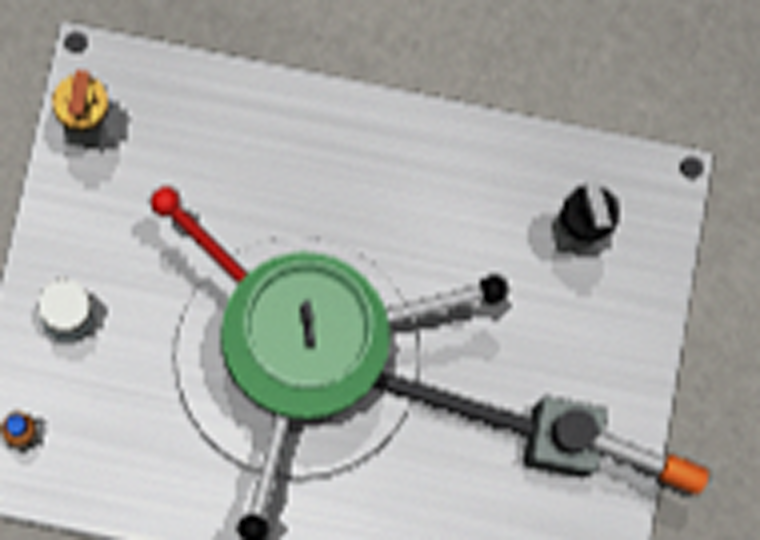

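Run:
```python
from h import *
ct=lambda u,v:(205+u/4-.375,100+v/4-.375)
B=[ray('top',*ct(*q),.085)[:2] for q in((165,201),(494,289),(253,528))]
ax=np.mean(B,0);an=[np.degrees(np.arctan2(*(b-ax)[::-1])) for b in B];print('ax',ax,an,'mean red',(an[0]+an[1]+120+an[2]-240)/3, [np.hypot(*(b-ax)).round(4) for b in B])
for n,f,b,A in(('top','top6.png',(215,112,236,140),ax),('side','side6.png',(130,168,165,205),np.array([.5937,-.0202]))):
    h=cv2.cvtColor(cv2.imread('pics/'+f),cv2.COLOR_BGR2HSV).astype(int);m=((h[...,1]>110)&(h[...,2]>60)&(h[...,0]>=5)&(h[...,0]<30))
    x0,y0,x1,y1=b;M=np.zeros(m.shape,np.uint8);M[y0:y1,x0:x1]=m[y0:y1,x0:x1]
    Y=M*((h[...,0]>=16))
    v,u=np.nonzero(Y);P=np.array([ray(n,x,y,.078)[:2] for x,y in zip(u,v)])
    (c,r)=cv2.minEnclosingCircle((P*1000).astype(np.float32));c=np.array(c)/1000
    print(n,len(u),'circ',c.round(4),r,'dir',np.degrees(np.arctan2(*(c-A)[::-1])),'u',u.min(),u.max(),'v',v.min(),v.max())
    print('\n'.join(''.join('Y' if Y[i,j] else('o' if M[i,j] else '.') for j in range(x0,x1)) for i in range(y0,y1)))
C=[(123,37),(672,147),(606,567),(28,446)]
```

```text
ax [ 0.59387119 -0.02140751] [np.float64(45.6182965341892), np.float64(-74.4590324671157), np.float64(165.502333579488)] mean red 5.553865882187172 [np.float64(0.1302), np.float64(0.1304), np.float64(0.1302)]
top 96 circ [0.7553 0.1306] 18.589689254760742 dir 43.27185518300332 u 218 231 v 119 131
.....................
.....................
.....................
.....................
.....................
.....................
.........ooo.........
.......Yooooo........
.....YYYooooYYY......
.....YYYooooYYYY.....
....YYYYooooYYYY.....
....YYYYooooYYYY.....
...YYYYYoooYYYYYY....
...YYYYooooYY.YYY....
....YYYoooo..YYYY....
....YYYoooo.YYYYY....
....YYYoooo.YYYY.....
....YYYYY..YYYY......
.....YYYYYYYYY.......
.......YYYYYY........
.....................
.....................
.....................
.....................
.....................
.....................
.....................
.....................
side 130 circ [0.7558 0.1343] 17.66212272644043 dir 43.633469554792036 u 137 154 v 181 192
...................................
...................................
.......................
[... 536 characters left out ...]
...YYY..........
.......YYYYY..........YYY..........
.......YYYYYYYYoYYYY.YYYY..........
.......YYYYYYYYYYYYYYYYY...........
........YYYYYYYYYYYYYYY............
........YYYYYYYYYYYYYY.............
.........YYYYYYYYYYYY..............
..........YYYYYYYYY................
...................................
...................................
...................................
...................................
...................................
...................................
...................................
...................................
...................................
...................................
...................................
...................................
```

Red is at about 45.6° and the post at about 43.4°, so roughly 2° clockwise remains. I will nudge the black spoke on the robot side (165°), which leaves red visible.

Emit:
arm_command:
  moves:
    - [255,2,-4,0,0,0,0]
    - [255,4,-8,0,0,0,0]
    - [255,6,-12,0,0,0,0]
    - [255,8,-16,0,0,0,0]
    - [255,10,-20,0,0,0,0]
    - [255,12,-24,0,0,0,0]
    - [255,14,-28,0,0,0,0]
    - [255,15,-32,0,0,0,0]
    - [255,16.2,-34.9,0,0,0,0]
    - [255,16.2,-34.9,0,0,0,0]
    - [255,16.2,-34.9,3,0,0,0]
    - [255,16.2,-34.9,5,0,0,0]

```text
time_s: 13.23
tool_pos: [0.4954, -0.0336, 0.117]
eef_rot: [-3.141, -0.009, -0.003]
force: [-0.8, -0.8, -1.2]
opening: 0.0003
```

Emit:
arm_command:
  moves:
    - [255,0,0,3,0,0,0]
    - [255,0,0,6,0,0,0]
    - [255,0,0,8,0,0,0]
    - [255,0,0,8,0,0,0]
    - [255,-0.1,-1,8,0,0,0]
    - [255,-0.2,-2,8,0,0,0]
    - [255,-0.2,-2,8,0,0,0]

```text
time_s: 13.82
tool_pos: [0.4936, -0.0136, 0.0391]
eef_rot: [-3.14, -0.005, -0.004]
force: [-0.0, 0.1, 0.7]
opening: -0.0002
```

```bash
cat >> h.py <<'E'
def st():
    s=manip.sense();print(s['time_s'],s['tool_pos'].round(4),s['force'].round(2))
    d=s['tool_pos'][:2]-[.5937,-.0217];print('finger',np.degrees(np.arctan2(d[1],d[0]))%360,np.hypot(*d))
E
python3 - <<'E'
from h import *
st();redpt();redpt();redside()
E
```

```text
13.8167 [ 0.4936 -0.0136  0.0391] [-0.03  0.09  0.67]
finger 175.36677763295074 0.10038411458941615
red px 102 rmax 0.139 ang spoke 45.03 ball 44.89 37
red px 102 rmax 0.139 ang spoke 45.03 ball 44.89 37
side red 96 47 43.803507410652045 0.13796712197611083
```

Emit:
arm_command:
  moves:
    - [255,0,-0.1,0,0,0,0]
    - [255,0,-0.2,0,0,0,0]
    - [255,0,-0.2,0,0,0,0]
    - [255,0,-0.2,0,0,0,0]

```text
time_s: 14.3
tool_pos: [0.4927, -0.0153, 0.0376]
eef_rot: [3.142, -0.001, 0.0]
force: [0.4, 0.6, 0.4]
opening: -0.0002
```

Run:
```python
from h import *
st();redpt();redpt();redside()
```

```text
14.3 [ 0.4927 -0.0153  0.0376] [0.35 0.56 0.37]
finger 176.38082875069625 0.10123073263700484
red px 102 rmax 0.139 ang spoke 45.03 ball 44.89 37
red px 102 rmax 0.139 ang spoke 45.03 ball 44.89 37
side red 95 46 43.77233963897635 0.13796712197611083
```

Emit:
arm_command:
  moves:
    - [255,0,-0.1,0,0,0,0]
    - [255,0,-0.2,0,0,0,0]
    - [255,0,-0.3,0,0,0,0]
    - [255,0,-0.35,0,0,0,0]
    - [255,0,-0.35,0,0,0,0]

```text
time_s: 14.87
tool_pos: [0.4928, -0.0117, 0.0375]
eef_rot: [3.141, -0.0, 0.0]
force: [0.9, -0.4, -0.3]
opening: -0.0001
```

Run:
```python
from h import *
st();redpt();redside()
```

```text
14.8667 [ 0.4928 -0.0117  0.0375] [ 0.95 -0.41 -0.31]
finger 174.31487573628382 0.10144682472683057
red px 99 rmax 0.139 ang spoke 44.28 ball 44.33 39
side red 97 46 42.984101868412026 0.13732532983352158
```

Emit:
arm_command:
  moves:
    - [255,0,1,0,0,0,0]
    - [255,0,2,0,0,0,0]
    - [255,0,2,-3,0,0,0]
    - [255,0,2,-6,0,0,0]
    - [255,0,2,-10,0,0,0]
    - [255,0,5,-10,0,0,0]
    - [255,0,9,-10,0,0,0]
    - [255,1,13,-10,0,0,0]
    - [255,2,17,-10,0,0,0]
    - [255,4,21,-10,0,0,0]
    - [255,5,24,-10,0,0,0]
    - [255,6.5,26.7,-10,0,0,0]

```text
time_s: 15.97
tool_pos: [0.5561, -0.2837, 0.1374]
eef_rot: [3.14, -0.006, -0.001]
force: [0.2, 0.2, -0.3]
opening: 0.0
```

Emit:
arm_command:
  moves:
    - [255,0,0,0,0,0,0]
    - [255,0,0,0,0,0,0]
    - [255,0,0,0,0,0,0]

```text
time_s: 16.22
tool_pos: [0.5567, -0.2789, 0.137]
eef_rot: [-3.141, 0.002, 0.002]
force: [0.2, 0.2, -0.2]
opening: 0.0
```

Run:
```python
from h import *
st();redpt();redside()
b,_=snap('top','top7.png');a,_=snap('side','side7.png')
c=lambda x,f:cv2.resize(cv2.convertScaleAbs(x[:,:,::-1],alpha=1.6),None,fx=f,fy=f,interpolation=cv2.INTER_CUBIC)
T=c(b[105:245,210:310],4);S=c(a[95:235,130:230],4)
cv2.imwrite('pics/c7.png',np.hstack([T,S]))
```

```text
16.2167 [ 0.5567 -0.2789  0.137 ] [ 0.23  0.19 -0.18]
finger 261.8100334831434 0.25986222683706656
red px 102 rmax 0.139 ang spoke 44.23 ball 44.33 39
side red 100 48 43.08286800818864 0.13796712197611083
```

View pics/c7.png

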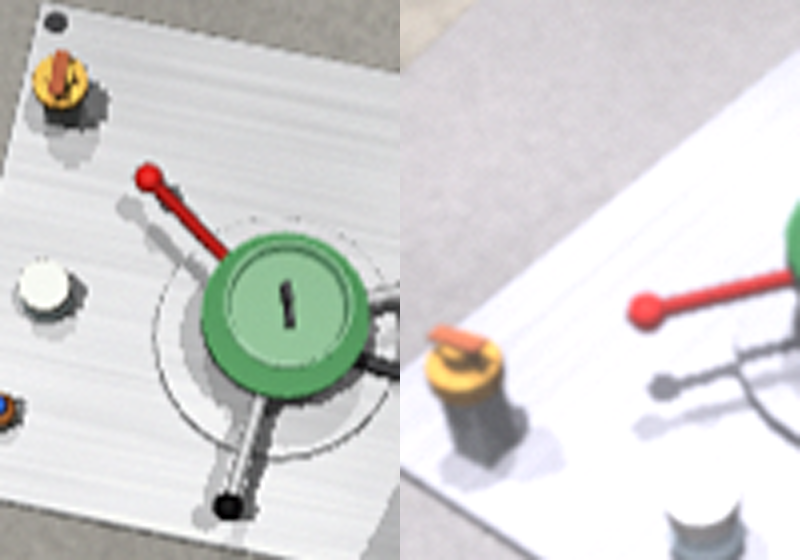

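Run:
```python
from h import *
ax0=np.array([.5935,-.0218])
for n,off,ball,post in(('top',(210,105),(148.5,178),(61,81)),('side',(130,95),(247,311),(66,368))):
    c=lambda q:(off[0]+q[0]/4-.375,off[1]+q[1]/4-.375)
    b=ray(n,*c(ball),.085)[:2]
    h=cv2.cvtColor(cv2.imread(f'pics/{n}7.png'),cv2.COLOR_BGR2HSV).astype(int);m=((h[...,0]<5)|(h[...,0]>174))&(h[...,1]>130)&(h[...,2]>45)
    v,u=np.nonzero(m);P=np.array([ray(n,x,y,.085)[:2] for x,y in zip(u,v)]);r=np.hypot(*(P-ax0).T);P=P[(r<.15)]
    vx,vy,x0,y0=cv2.fitLine((P*1000).astype(np.float32),cv2.DIST_HUBER,0,.01,.01).ravel();g=np.degrees(np.arctan2(vy,vx))%180
    for z in(.074,.078):
        p=ray(n,*c(post),z)[:2];d=p-np.array([x0,y0])/1000;miss=vx*d[1]-vy*d[0]
        dd=p-b;print(n,z,'ball',b.round(4),'post',p.round(4),'line dir',g.round(2),'miss mm',(miss*1000).round(2)*np.sign(vx),'ball->post dir',np.degrees(np.arctan2(dd[1],dd[0])).round(2))
```

```text
top 0.074 ball [0.6871 0.0694] post [0.757  0.1298] line dir 44.91 miss mm -7.65 ball->post dir 40.83
top 0.078 ball [0.6871 0.0694] post [0.7556 0.1296] line dir 44.91 miss mm -6.85 ball->post dir 41.29
side 0.074 ball [0.6884 0.0696] post [0.7561 0.1324] line dir 43.51 miss mm -0.58 ball->post dir 42.87
side 0.078 ball [0.6884 0.0696] post [0.7533 0.1351] line dir 43.51 miss mm 3.27 ball->post dir 45.26
```

Top view puts red about 1.2° counter-clockwise of the post; the side view says about 0.5° the other way. Weighting top more, I nudge about 0.6° further clockwise.

Emit:
arm_command:
  moves:
    - [255,-2,-4,0,0,0,0]
    - [255,-3,-8,0,0,0,0]
    - [255,-4,-12,0,0,0,0]
    - [255,-5,-16,0,0,0,0]
    - [255,-6,-20,0,0,0,0]
    - [255,-6.4,-23,0,0,0,0]
    - [255,-6.4,-24.4,0,0,0,0]
    - [255,-6.4,-24.4,0,0,0,0]
    - [255,-6.4,-24.4,4,0,0,0]
    - [255,-6.4,-24.4,8,0,0,0]
    - [255,-6.4,-24.4,10,0,0,0]
    - [255,-6.4,-24.4,10,0,0,0]

```text
time_s: 17.42
tool_pos: [0.4904, -0.0354, 0.034]
eef_rot: [3.141, -0.0, -0.011]
force: [-1.8, 0.2, 0.6]
opening: -0.0003
```

Emit:
arm_command:
  moves:
    - [255,0,-0.5,0,0,0,0]
    - [255,0,-1,0,0,0,0]
    - [255,0,-1.5,0,0,0,0]
    - [255,0,-1.8,0,0,0,0]
    - [255,0,-1.8,0,0,0,0]
    - [255,0,-1.8,0,0,0,0]
    - [255,0,-1.8,0,0,0,0]

```text
time_s: 18.0
tool_pos: [0.4939, -0.0167, 0.038]
eef_rot: [3.141, -0.0, 0.001]
force: [1.0, 0.9, -1.1]
opening: 0.0002
```

Run:
```python
from h import *
st();redpt();redside()
```

```text
18.0 [ 0.4939 -0.0167  0.038 ] [ 0.97  0.93 -1.07]
finger 177.14564215119802 0.09992841387801928
red px 101 rmax 0.139 ang spoke 44.24 ball 44.33 39
side red 96 47 43.05224440072743 0.13732532983352158
```

Not moved yet, as expected. The final advance is from -0.0167 to about -0.0106.

Emit:
arm_command:
  moves:
    - [255,0,-0.2,0,0,0,0]
    - [255,0,-0.35,0,0,0,0]
    - [255,0,-0.45,0,0,0,0]
    - [255,0,-0.55,0,0,0,0]
    - [255,0,-0.6,0,0,0,0]
    - [255,0,-0.6,0,0,0,0]

```text
time_s: 18.6
tool_pos: [0.4938, -0.0107, 0.0375]
eef_rot: [3.141, -0.0, 0.0]
force: [-0.1, 0.1, 0.5]
opening: -0.0004
```

Run:
```python
from h import *
st();redpt();redside()
```

```text
18.6 [ 0.4938 -0.0107  0.0375] [-0.15  0.05  0.54]
finger 173.72047576493756 0.10052776420977524
red px 99 rmax 0.139 ang spoke 43.66 ball 43.6 37
side red 97 46 42.33001302833333 0.13732532983352158
```

Emit:
arm_command:
  moves:
    - [255,0,1,0,0,0,0]
    - [255,0,2,0,0,0,0]
    - [255,0,2,-3,0,0,0]
    - [255,0,2,-6,0,0,0]
    - [255,0,2,-10,0,0,0]
    - [255,0,5,-10,0,0,0]
    - [255,0,9,-10,0,0,0]
    - [255,1,13,-10,0,0,0]
    - [255,2,17,-10,0,0,0]
    - [255,4,21,-10,0,0,0]
    - [255,5,24,-10,0,0,0]
    - [255,6.4,26.8,-10,0,0,0]

```text
time_s: 19.7
tool_pos: [0.5564, -0.2834, 0.1374]
eef_rot: [3.141, -0.005, -0.001]
force: [0.9, -0.1, 0.2]
opening: -0.0
```

Emit:
arm_command:
  moves:
    - [255,0,0,0,0,0,0]
    - [255,0,0,0,0,0,0]
    - [255,0,0,4,0,0,0]
    - [255,0,0,8,0,0,0]
    - [255,0,0,11.6,0,0,0]
    - [255,0,0,11.6,0,0,0]
    - [255,0,0,11.6,0,0,0]

```text
time_s: 20.28
tool_pos: [0.5557, -0.2773, 0.0205]
eef_rot: [-3.14, -0.001, 0.006]
force: [1.3, 0.6, 0.9]
opening: -0.0001
```

```bash
cat >> h.py <<'E'
def lever():
    for n,z in(('top',.068),('side',.068)):
        a,_=manip.snapshot(n);h=cv2.cvtColor(a,cv2.COLOR_RGB2HSV).astype(int);m=((h[...,0]>=5)&(h[...,0]<16)&(h[...,1]>140)&(h[...,2]>70))
        v,u=np.nonzero(m);P=np.array([ray(n,x,y,z)[:2] for x,y in zip(u,v)]).reshape(-1,2);d=P-PIV;r=np.hypot(*d.T);k=(r<.11)&(r>.04)
        if k.sum()>5:
            c=d[k].mean(0);print(n,k.sum(),'lever',(-100.8-np.degrees(np.arctan2(c[1],c[0])))%360,'r',np.hypot(*c).round(4))
PIV=np.array([.5385,-.204])
E
python3 - <<'E'
from h import *
st();redpt();redside();lever();s=manip.sense()
p=s['tool_pos']
for a in range(-75,-188,-8):
    q=PIV+.077*np.array([np.cos(np.radians(a)),np.sin(np.radians(a))]);print(a,((q[0]-p[0])*100).round(1),(-(q[1]-p[1])*100).round(1),end=' | ')
a,_=snap('side');b,_=snap('top')
cv2.imwrite('pics/s8.png',np.hstack([cv2.resize(x,None,fx=3,fy=3,interpolation=cv2.INTER_CUBIC) for x in (a[80:200,220:350,::-1],b[150:270,260:390,::-1])]))
E
```

```text
20.2833 [ 0.5557 -0.2773  0.0205] [1.32 0.6  0.94]
finger 261.5438709386967 0.2584230797771455
red px 99 rmax 0.139 ang spoke 43.66 ball 43.6 37
side red 100 46 42.38016200523474 0.13732532983352158
top 68 lever 11.644347558055173 r 0.0758
side 62 lever 12.554645175137793 r 0.0751
-75 -0.1 -0.1 | -83 -1.1 0.1 | -91 -2.2 0.2 | -99 -3.3 0.1 | -107 -4.3 -0.2 | -115 -5.3 -0.5 | -123 -6.3 -1.1 | -131 -7.1 -1.7 | -139 -7.9 -2.5 | -147 -8.5 -3.3 | -155 -9.1 -4.3 | -163 -9.5 -5.3 | -171 -9.7 -6.3 | -179 -9.8 -7.4 | -187 -9.7 -8.5 |
```

View pics/s8.png

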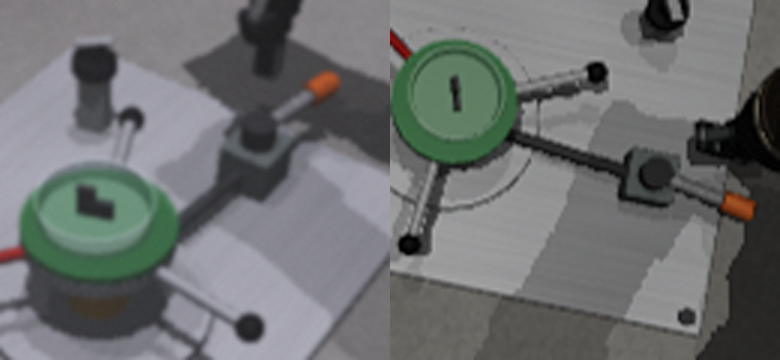

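The finger (265,70 left panel) stands on the far side of the lever, and the lever reads about 12°. I push it along its arc.

Emit:
arm_command:
  moves:
    - [255,-1.1,0.1,0,0,0,0]
    - [255,-1.7,0.2,0,0,0,0]
    - [255,-2.2,0.2,0,0,0,0]
    - [255,-2.8,0.2,0,0,0,0]
    - [255,-3.3,0.1,0,0,0,0]
    - [255,-4.3,-0.2,0,0,0,0]
    - [255,-5.3,-0.5,0,0,0,0]
    - [255,-6.3,-1.1,0,0,0,0]
    - [255,-7.1,-1.7,0,0,0,0]
    - [255,-7.9,-2.5,0,0,0,0]
    - [255,-8.5,-3.3,0,0,0,0]
    - [255,-8.5,-3.3,0,0,0,0]

```text
time_s: 21.58
tool_pos: [0.4711, -0.2438, 0.0215]
eef_rot: [-3.141, -0.001, 0.002]
force: [-0.1, -0.2, 0.0]
opening: -0.0002
```

Run:
```python
from h import *
st();redpt();redside();lever()
d=manip.sense()['tool_pos'][:2]-PIV;print(np.degrees(np.arctan2(d[1],d[0])),np.hypot(*d))
```

```text
21.5833 [ 0.4711 -0.2438  0.0215] [-0.1  -0.18  0.01]
finger 241.1091210733997 0.2536766890191
red px 99 rmax 0.139 ang spoke 43.66 ball 43.6 37
side red 98 46 42.33001302833333 0.13732532983352158
top 31 lever 67.68117468131122 r 0.0846
side 56 lever 70.76298901463578 r 0.0808
-147.5718480582681 0.07796036068029168
```

Emit:
arm_command:
  moves:
    - [255,-0.3,-0.5,0,0,0,0]
    - [255,-0.6,-1.0,0,0,0,0]
    - [255,-0.8,-1.5,0,0,0,0]
    - [255,-1.0,-2.0,0,0,0,0]
    - [255,-1.1,-2.5,0,0,0,0]
    - [255,-1.1,-2.5,0,0,0,0]
    - [255,-1.1,-2.5,0,0,0,0]

```text
time_s: 22.37
tool_pos: [0.4613, -0.22, 0.0215]
eef_rot: [-3.141, -0.001, 0.001]
force: [-0.1, 0.0, -0.1]
opening: 0.0
```

Run:
```python
from h import *
st();redpt();lever()
d=manip.sense()['tool_pos'][:2]-PIV;print(np.degrees(np.arctan2(d[1],d[0])),np.hypot(*d))
```

```text
22.3667 [ 0.4613 -0.22    0.0215] [-0.08  0.04 -0.1 ]
finger 236.25893752876175 0.23840912509386997
red px 99 rmax 0.139 ang spoke 43.66 ball 43.6 37
top 10 lever 85.20550341554105 r 0.0896
side 36 lever 88.49010774487442 r 0.0815
-167.85864762721732 0.07888273085719165
```

Emit:
arm_command:
  moves:
    - [255,0,1.5,0,0,0,0]
    - [255,0,3,0,0,0,0]
    - [255,0,3,-3,0,0,0]
    - [255,0,3,-7,0,0,0]
    - [255,0,3,-10,0,0,0]
    - [255,-3,6,-10,0,0,0]
    - [255,-6,9,-10,0,0,0]
    - [255,-9,12,-10,0,0,0]
    - [255,-12,16,-10,0,0,0]
    - [255,-15,20,-10,0,0,0]
    - [255,-15,20,-10,0,0,0]
    - [255,-15,20,-10,0,0,0]

```text
time_s: 23.52
tool_pos: [0.3068, -0.4252, 0.1215]
eef_rot: [3.14, -0.014, -0.003]
force: [-0.4, 0.3, 0.2]
opening: 0.0001
```

Run:
```python
from h import *
st();redpt();redside();lever()
a,_=snap('side','side9.png');b,_=snap('top','top9.png')
cv2.imwrite('pics/s9.png',np.hstack([cv2.resize(cv2.convertScaleAbs(x,alpha=1.4),None,fx=2,fy=2,interpolation=cv2.INTER_CUBIC) for x in (a[85:285,150:350,::-1],b[95:295,195:395,::-1])]))
```

```text
23.5167 [ 0.3068 -0.4252  0.1215] [-0.39  0.27  0.21]
finger 234.5830487713695 0.4950626864077041
red px 99 rmax 0.139 ang spoke 43.66 ball 43.6 37
side red 102 47 42.406238473752836 0.13732532983352158
top 68 lever 85.49000742244249 r 0.0782
side 74 lever 88.7816854923185 r 0.0778
```

View pics/s9.png

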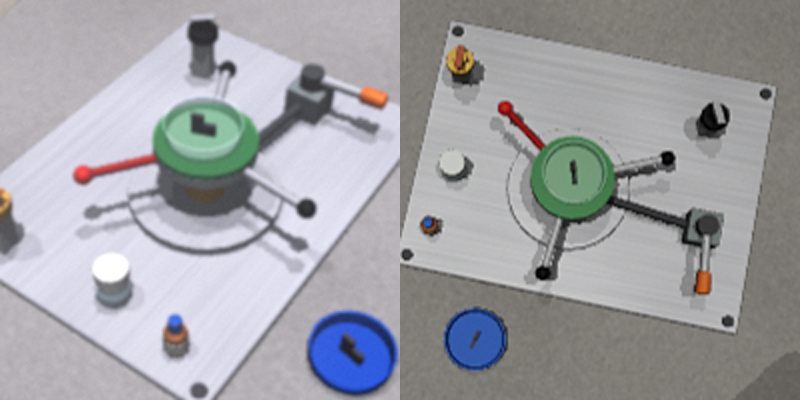

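The stage still points at the brass post. The lever reads 85.5° (top) and 88.8° (side), so I add about 3°.

Emit:
arm_command:
  moves:
    - [255,3,-3,0,0,0,0]
    - [255,6,-6,0,0,0,0]
    - [255,9,-9,0,0,0,0]
    - [255,12,-12,0,0,0,0]
    - [255,15.4,-15,0,0,0,0]
    - [255,15.4,-17,0,0,0,0]
    - [255,15.4,-17,0,0,0,0]
    - [255,15.4,-17,3,0,0,0]
    - [255,15.4,-17,7,0,0,0]
    - [255,15.4,-17,10,0,0,0]
    - [255,15.4,-17,10,0,0,0]
    - [255,15.4,-17,10,0,0,0]

```text
time_s: 24.82
tool_pos: [0.4644, -0.2497, 0.0208]
eef_rot: [-3.14, -0.001, 0.005]
force: [-0.2, -1.2, 0.5]
opening: 0.0
```

Emit:
arm_command:
  moves:
    - [255,0,-0.8,0,0,0,0]
    - [255,0,-1.6,0,0,0,0]
    - [255,0,-2.4,0,0,0,0]
    - [255,0,-3.0,0,0,0,0]
    - [255,0,-3.4,0,0,0,0]
    - [255,0,-3.5,0,0,0,0]
    - [255,0,-3.5,0,0,0,0]
    - [255,0,-3.5,0,0,0,0]

```text
time_s: 25.48
tool_pos: [0.4656, -0.2157, 0.0216]
eef_rot: [3.141, -0.001, 0.0]
force: [-0.8, 0.2, -0.4]
opening: 0.0001
```

Run:
```python
from h import *
st();redpt();lever()
```

```text
25.4833 [ 0.4656 -0.2157  0.0216] [-0.8   0.25 -0.45]
finger 236.5522678102073 0.2324988511422598
red px 99 rmax 0.139 ang spoke 43.66 ball 43.6 37
top 18 lever 89.24167265467139 r 0.0878
side 45 lever 91.85865991810095 r 0.0829
```

Moved by about 3°. I retreat and do the last check.

Emit:
arm_command:
  moves:
    - [255,0,1.5,0,0,0,0]
    - [255,0,3,0,0,0,0]
    - [255,0,3,-3,0,0,0]
    - [255,0,3,-7,0,0,0]
    - [255,0,3,-10,0,0,0]
    - [255,-3,6,-10,0,0,0]
    - [255,-6,9,-10,0,0,0]
    - [255,-9,12,-10,0,0,0]
    - [255,-12,16,-10,0,0,0]
    - [255,-15,20,-10,0,0,0]
    - [255,-15,20,-10,0,0,0]
    - [255,-15,20,-10,0,0,0]

```text
time_s: 26.63
tool_pos: [0.3108, -0.4202, 0.1215]
eef_rot: [3.14, -0.014, -0.003]
force: [0.0, 0.4, -0.0]
opening: -0.0004
```

Run:
```python
from h import *
st();redpt();redside();lever()
b,_=snap('top','top10.png');a,_=snap('side')
cv2.imwrite('pics/s10.png',np.hstack([cv2.resize(cv2.convertScaleAbs(x,alpha=1.4),None,fx=2,fy=2,interpolation=cv2.INTER_CUBIC) for x in (a[85:285,130:330,::-1],b[95:295,195:395,::-1])]))
```

```text
26.6333 [ 0.3108 -0.4202  0.1215] [ 0.04  0.42 -0.03]
finger 234.62693951245458 0.4887034869175235
red px 99 rmax 0.139 ang spoke 43.66 ball 43.6 37
side red 102 47 42.406238473752836 0.13732532983352158
top 71 lever 88.87792780382631 r 0.0781
side 73 lever 92.3893785751938 r 0.0782
```

```bash
python3 -c "
from h import *
print(manip.job_done())"
```

```text
the job is handed in; nothing more can be done
None
```

I turned the stage so the red spoke points at the brass-collared post, then pushed the orange lever to the locked position. I handed the job in with the arm clear, at 26.6 s of the 61 s allowed.

- **Stage:** I pushed the red spoke clockwise about 147° with the closed fingertip, then made two small nudges on a black spoke.
    - **Top camera:** red is at about 43.5° and the post at 43.0–43.3°, about 0.3° apart.
    - **Side camera:** red is at about 42.4° and the post at 43.6–44.0°, about 1.2–1.6° the other way. The two views disagree by more than the remaining error, and I weighted the top view more because the side view depends strongly on the collar's height. The reading did not change while the lever was moved.
- **Lever:** it reads 88.9° (top) and 92.4° (side), so about 90.6° on average.
- **Dish, vial and jar:** in the last picture I could view, taken before the final 3° lever push, the dish sat centred on the stage and the vial and jar looked unmoved. I judged this by eye and did not measure it. The viewer refused the very last picture because the limit of 12 was reached.
- **First pass missed:** the real fingertip was about 34 mm higher than the reported tool height, so it passed over the spoke without touching it. I measured the offset with the depth image and corrected for it.
- **Forces:** the largest wrist force I read was about 2 N.

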